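# Thread a tanged spring onto a trimmer-head spindle

## Robot

A 7-joint arm with a two-finger parallel gripper is mounted at the origin on the work surface. World frame = base frame: x ahead of the robot, y to its left, z up, the work surface at z = 0. Lengths are in m, angles in rad, forces in N, time in s.
With the tool pointing down it reaches from about 0.4 to 0.85 m from the base axis. Payload 10.4 kg.
Tool frame: the origin (TCP) lies midway between the tips of the shut fingers; the grasp point (between the pads) lies 19 mm behind it (r.grasp_offset is the distance from the TCP to the grasp point, in m); x points along the fingers, y is the direction in which the jaws open and shut, and the axes are right-handed (so a half turn about x gives the same grasp; the last joint's range is limited). The gripper opens to 87 mm and grips with 3 to 60 N. Pads are 19 mm wide; open, the fingers measure 117 mm over their backs; the gripper's body (75 mm by 190 mm) begins 51 mm behind the grasp point.
Start: joints at [-1.157, 0.332, -0.065, 1.46, 0.022, 1.35, -0.088], TCP at [0.264, 0.566, 0.223] pointing down, gripper open.
Joint ranges: [-2.6, 2.6], [-0.5, 2.12], [-1.47, 1.34], [0.16, 2.42], [-1.27, 4.41], [0.06, 2.06], [-2.6, 2.6]. Speed limits (rad/s): [2.22, 2.22, 2.79, 2.79, 3.14, 3.14, 3.14].

## Interface

Orientations are given as a unit quaternion [x, y, z, w].
In Python, from bench import r, vision, close_job gives the robot as it stands. The module is installed in compiled form; this text tells all that it offers.
- The arm moves only by the shell command python3 -m pendant 'ROWS' [OPENING] [FORCE]. ROWS is text: rows parted by semicolons, each of 6 numbers parted by spaces: the shift along the tool's x, y, z in units of 0.25 m (1.0 is 0.25 m), then the turn, a rotation vector about the tool's x, y, z in units of 1.5 rad (1.0 is 1.5 rad). A call has 1 to 8 rows; each row is the pose to reach, as a shift and turn from the pose commanded when the call began, along the tool's axes at that moment; what a row does not reach only later rows make up. A row lasts 1/10 s, in which the tool goes at most 50 mm and 8.59 degrees, less where a joint would pass 70% of its speed; a pose out of reach is approached as far as the arm can. A call with a number of a shift or a turn outside -1 to 1 is refused whole. A call with a gripper value outside its range is refused whole. OPENING is the gripper command: -1 is shut, 1 is fully open, values between are in proportion, set as the call begins (- or left out, the last holds). The fingers move at their own pace and stop on an object; FORCE is the grip in N (left out, the last holds). Time passes only in rows, so rows that repeat a pose let the fingers close. It gives the time, the measured TCP pose, the force and the opening at its end, in the units of the state.
- r.read_state(): the state, without advancing time (a new reading comes with each control period).
- vision.camera(name): name is "scene" or "top" or "wrist"; returns (picture, depth): 400x640x3 uint8, blue, green, red; 400x640 float32, m along the optical axis (not along the pixel's ray), 0 where there is no reading.
- vision.get_calibration(name): a dict with "camera_matrix" (3x3 intrinsics, pixels), "k1" (the pictures are not rectified: a ray, as slopes to the right and down, at radius r is drawn at 1 + k1 r^2 times it, then the intrinsics apply), "rvec" (rotation vector, rad) and "tvec" (3), from world to camera coordinates, as OpenCV has them. Camera axes: x right, y down, z forward; pixel columns grow to the right and rows downward; lengths in m; the calibration is good to about 2 mm. A picture is of the moment at which its call begins: read the wrist's pose just before it. get_calibration takes no time and is no camera call; for the wrist camera it gives the pose at the moment of the call.
- close_job(): hands the job in, once; it reports no verdict.
The state is a dict: "time": time; "joint_positions": joint angles; "joint_vel": joint speeds; "joint_torque": joint torques, N m; "ee_pos": TCP position; "eef_rot": TCP orientation; "ft_force": force on the tool from outside, world axes, zero at the start; "torque": the same for the moment, N m; "width": finger opening in m.
Only numpy, scipy, OpenCV 4.12 (cv2) and the standard library are available. Lean on these libraries where they do the work, as an engineer would, in place of code of your own. Each camera call takes 0.05 s, during which the arm holds its last target. There are 200 camera calls.

## Task

Pick up the loose green coil spring and, keeping the way up it stands, thread it over the spindle in the orange trimmer-head dish until it stands upright and fully home on the dish floor, then let go and leave it standing there. Its bottom end has a tang bent inwards that catches on two notched collars on the spindle: whenever it snags, keep only light pressure on it and twist it slightly one way or the other until it slips through the notch; never force it. Leave the red brush, the yellow spool and the blue carton as they are.

Things in the scene. Friction and masses are not known exactly. Their poses are not given: they have to be found in the camera images.
- spring_mid (a point): Centre of the loose green-painted steel compression spring (about 60 g), on its axis half-way up its 56 mm height; z runs up it. It starts standing upright on the table. Outside diameter 36 mm, wire 4 mm, bore 27 mm; stiff, does not compress noticeably. Grip it round the outside in its top 30 mm; 40 N of grip is plenty. A red paint dab on the top coil is straight above the tang.
- spring_tang (a point): Middle of the tang, 10.5 mm from the spring's axis along the spring's +x axis and 2 mm above its lower end: a straight square-cut 4 x 4 mm tang at the very bottom of the spring (0 to 4 mm up), pointing from the coil inwards to 6.5 mm from the axis. Axes as spring_mid.
- hub: Fixed plywood board (150 x 150 x 12 mm) with the open orange trimmer-head dish (diameter 110 mm, rim 32 mm above the table). Origin: on the table under the dish's centre, on the spindle's axis; z up. The flat dish floor is 24 mm above the origin. The +x axis points along the white index mark on dish floor and board.
- seat (a point): Centre of the flat dish floor, on the spindle's axis, where the spring must come to rest. Axes as the hub's.
- plunger: Upright steel spindle in the middle of the dish, 9 mm diameter, with a tapered tip 64 mm above the dish floor (3 mm at the end). Origin: on its axis at dish-floor level, axes as the hub's. It is spring loaded: yields downwards from about 2 N, 1 mm for each 1.5 N, to a hard stop at 9 mm (15 N). The force on spindle and collars together must stay below 25 N.
- upper_collar (a point): Centre of the top face of the brass collar: 24 mm diameter, 5 mm thick, 41 to 46 mm above the dish floor. One notch through it, 6.2 mm wide, open to the rim, lets the tang through. The notch points anywhere within 0.9 rad either way of the hub's +x axis, seen from above; its angle is not measured (this point's axes are the hub's).
- lower_collar (a point): Centre of the top face of the copper collar, same shape, 21 to 26 mm above the dish floor, its notch also anywhere within 0.9 rad of the hub's +x, independent of the upper one. Between the collars the tang turns freely. Both collars are a stiff friction fit: a hard sideways push on a notch wall (over 25 N) would drag them round.
- brush: Bystander: red cup-shaped brush, 72 mm diameter, 56 mm high, with brass-coloured bristles, standing on the table. Origin at the centre of its underside.
- spool: Bystander: trimmer spool, black flanges and yellow drum, 84 mm diameter, 30 mm high. Origin at the centre of its underside.
- carton: Bystander: blue carton with a yellow band, 100 x 70 x 35 mm. Origin at the centre of its underside.
Not all that is in view belongs to the job. There is more than one size of the hub; the one meant has the size given above.

How it is judged:
By the outcome, as a careful person would: the job done as asked, in the order asked, and still so for the second after the job is handed in, with the robot touching nothing.
It also fails if it takes over 72 s, if anything falls off the work surface, if the arm or the gripper's body presses on something with over 40 N, if the wrist force passes 120 N, or if a joint passes its speed limit or range.

## Working session

There is one attempt and no reset: what is moved stays moved. The work goes in short steps, Python scripts to look and compute and a shell command to move; the robot and the scene stay as the last step left them, time stands still between calls to the robot, and variables do not carry over. Pictures are saved under pics/ and viewed, about 8 in all and at most 12, crops included, and the job is handed in when it is done.

```bash
mkdir -p pics; cat > h.py <<'E'
import numpy as np, cv2
from scipy.spatial.transform import Rotation as R
from bench import r, vision, close_job
def ray(name,u,v,cal=None):
    c=cal or vision.get_calibration(name); K=np.array(c["camera_matrix"]);k=float(np.ravel(c["k1"])[0])
    d=np.array([(u-K[0,2])/K[0,0],(v-K[1,2])/K[1,1]]);s=d.copy()
    for _ in range(20): s=d/(1+k*(s@s))
    M=R.from_rotvec(np.ravel(c["rvec"])).as_matrix();t=np.ravel(c["tvec"])
    return -M.T@t, M.T@np.array([s[0],s[1],1.])
def at_z(name,u,v,z,cal=None):
    o,d=ray(name,u,v,cal); return o+d*(z-o[2])/d[2]
def at_depth(name,u,v,D,cal=None):
    o,d=ray(name,u,v,cal); return o+d*D
def proj(name,p,cal=None):
    c=cal or vision.get_calibration(name); K=np.array(c["camera_matrix"]);k=float(np.ravel(c["k1"])[0])
    q=R.from_rotvec(np.ravel(c["rvec"])).as_matrix()@np.array(p)+np.ravel(c["tvec"]);s=q[:2]/q[2];s=s*(1+k*(s@s))
    return K[0,0]*s[0]+K[0,2],K[1,1]*s[1]+K[1,2]
def tri(rays):
    A=0;b=0
    for o,d in rays:
        d=d/np.linalg.norm(d);P=np.eye(3)-np.outer(d,d);A=A+P;b=b+P@o
    return np.linalg.solve(A,b)
def delta(p):  # world target -> tool shift units
    s=r.read_state(); return R.from_quat(s["eef_rot"]).inv().apply(np.array(p)-s["ee_pos"])/0.25
E
python3 - <<'E'
from h import *
s=r.read_state();print(s, r.grasp_offset); print(R.from_quat(s["eef_rot"]).as_matrix().round(3))
for n in("top","scene"):
    p,d=vision.camera(n);cv2.imwrite(f"pics/{n}0.png",p);np.save(f"pics/{n}0.npy",d)
    c=vision.get_calibration(n);print(n,c)
E
```

```text
{'time': 0.0, 'joint_positions': array([-1.15658047,  0.33289053, -0.06465899,  1.46091062,  0.02160268,
        1.3499107 , -0.08848702]), 'joint_vel': array([ 4.21285592e-05, -3.69664627e-04, -5.34709232e-04,  5.77261967e-05,
        8.19120283e-04, -2.21617115e-03, -1.49821949e-03]), 'joint_torque': array([-3.83154693e-04, -6.23255253e+01,  2.44348141e-02, -3.89897847e+01,
       -6.15155837e-02,  3.99844826e-02,  1.14194181e-04]), 'ee_pos': array([0.26427865, 0.56595902, 0.22175685]), 'eef_rot': array([ 0.15271755,  0.69038889, -0.15371137,  0.69022703]), 'ft_force': array([-0.64291899,  0.00587365, -0.38851241]), 'torque': array([ 0.03573979,  0.003668  , -0.04637306]), 'width': 0.08735150223891416} 0.0187
[[-0.001  0.423  0.906]
 [-0.001  0.906 -0.423]
 [-1.    -0.001  0.   ]]
top {'camera_matrix': array([[447.01550233,   0.        , 320.32468607],
       [  0.        , 447.01550233, 205.02104698],
       [  0.        ,   0.        ,   1.        ]]), 'k1': -0.11660394671852595, 'rvec': array([ 2.12224131, -2.16960708,  0.12419588]), 'tvec': array([-0.0134263 ,  0.5528662 ,  1.02781565])}
scene {'camera_matrix': array([[490.81011168,   0.        , 318.36437296],
       [  0.        , 490.81011168, 200.61512464],
       [  0.        ,   0.        ,   1.        ]]), 'k1': -0.08950365605642384, 'rvec': array([ 1.97856876,  1.82345987, -0.50768932]), 'tvec': array([-0.00957269, -0.42230341,  1.46439258])}
```

View pics/top0.png

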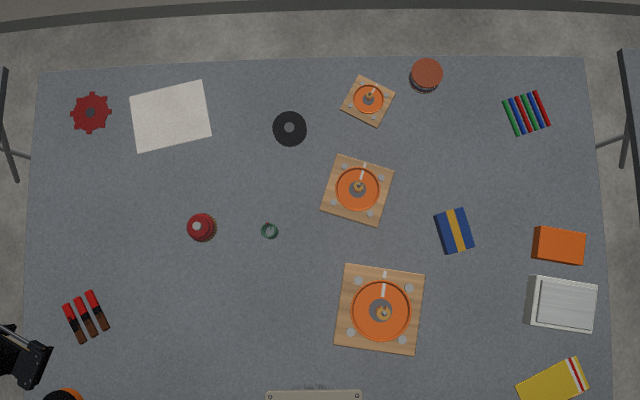

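View pics/scene0.png

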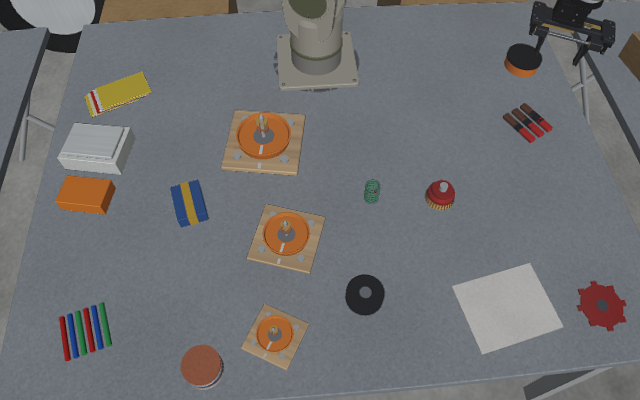

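The top view shows the spring at about (269,231) and three hubs at (368,99), (358,190) and (380,311). The brush is at (201,227). Next I'll measure the hub sizes and make enlarged crops.

```bash
python3 - <<'E'
from h import *
# hub board corners in top
B={"mid":[(338,154),(395,168),(377,227),(320,211)],"near":[(345,263),(425,273),(415,356),(334,346)]}
for k,v in B.items():
    P=[at_z("top",*c,.012) for c in v]; print(k,np.round(np.mean(P,0),4),[round(np.linalg.norm(P[i]-P[i-1]),3) for i in range(4)])
print("spring",at_z("top",269,231,.03), tri([ray("top",269,231),ray("scene",372,191)]))
print("hub",at_z("top",358,190,.03))
t=cv2.imread("pics/top0.png");s=cv2.imread("pics/scene0.png")
f=lambda im,u,v:cv2.resize(im[v-25:v+25,u-33:u+33],None,fx=6,fy=6,interpolation=cv2.INTER_CUBIC)
cv2.imwrite("pics/m.png",np.vstack([np.hstack([f(t,269,231),f(t,358,190)]),np.hstack([f(s,372,191),f(s,286,234)])]))
c=vision.get_calibration("wrist");print(c)
M=R.from_rotvec(np.ravel(c["rvec"])).as_matrix();print("wristcam pos",-M.T@c["tvec"],"fwd",M[2],"right",M[0])
E
```

```text
mid [ 0.5913 -0.1171  0.012 ] [np.float64(0.149), np.float64(0.145), np.float64(0.153), np.float64(0.143)]
near [ 0.3021 -0.1617  0.012 ] [np.float64(0.198), np.float64(0.194), np.float64(0.198), np.float64(0.193)]
spring [0.49360552 0.09818852 0.03      ] [0.49380106 0.09878112 0.02777777]
hub [ 0.58756664 -0.11684884  0.03      ]
{'camera_matrix': array([[306.38602096,   0.        , 317.0698266 ],
       [  0.        , 306.38602096, 197.29895162],
       [  0.        ,   0.        ,   1.        ]]), 'k1': -0.05001476082831204, 'rvec': array([-2.43333638, -1.54910918, -0.2268292 ]), 'tvec': array([-0.62309391, -0.03537086,  0.39299867])}
wristcam pos [0.19182031 0.59883396 0.38541917] fwd [ 0.26129995 -0.12385357 -0.95727876] right [ 0.4234177   0.9059331  -0.00163382]
```

View pics/m.png

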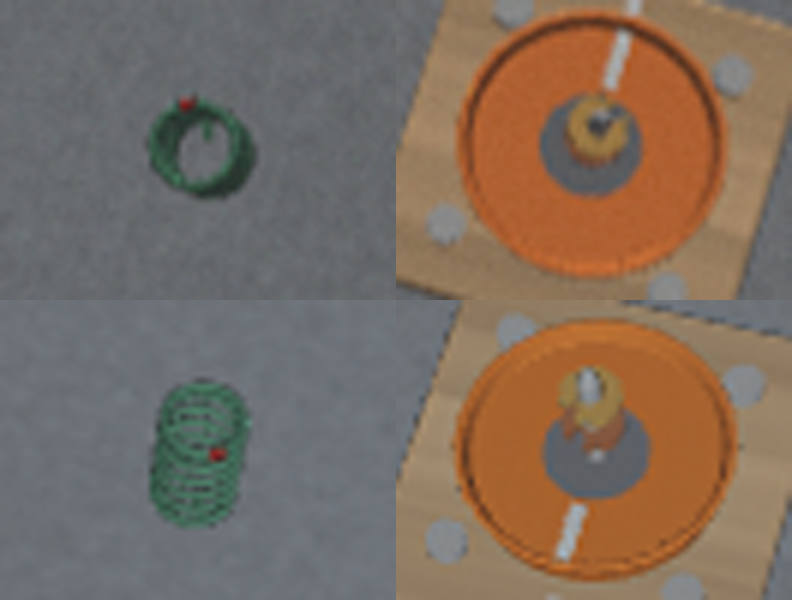

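The middle hub measures about 150 mm, so it is the one meant. Its index mark points roughly 0.29 rad clockwise of +x. The dab, and so the tang, is near +x at about +0.18 rad. I'll move towards the spring.

```bash
python3 -m pendant '0.04 -0.65 0.81 0.556 0 0;0.04 -0.65 0.81 0.556 0 0;0.04 -0.65 0.81 0.556 0 0;0.04 -0.65 0.81 0.556 0 0;0.04 -0.65 0.81 0.556 0 0;0.04 -0.65 0.81 0.556 0 0;0.04 -0.65 0.81 0.556 0 0' 1 30
python3 - <<'E'
from h import *
print(delta([.494,.099,.20]),R.from_quat(r.read_state()["eef_rot"]).as_matrix().round(3))
E
```

```text
time: 0.8
ee_pos: [0.3802, 0.3314, 0.2125]
eef_rot: [0.421, 0.568, -0.421, 0.568]
ft_force: [-0.2, 0.4, 0.6]
width: 0.0867
[0.05023457 0.16550156 1.02176731] [[ 0.     0.957  0.291]
 [-0.     0.291 -0.957]
 [-1.    -0.     0.   ]]
```

```bash
python3 -m pendant '0.05 0.165 1 0 0 0;0.05 0.165 1 0 0 0;0.05 0.165 1 0 0 0;0.05 0.165 1 0 0 0;0.05 0.165 1 0 0 0;0.05 0.165 1 0 0 0;0.05 0.165 1 0 0 0' 
python3 - <<'E'
from h import *
p,d=vision.camera("wrist");cv2.imwrite("pics/w1.png",p);np.save("pics/w1.npy",d)
c=vision.get_calibration("wrist");import pickle;pickle.dump(c,open("pics/w1.pkl","wb"))
print(proj("wrist",[.494,.099,.028],c),proj("wrist",[.494,.099,.056],c))
u,v=map(int,proj("wrist",[.494,.099,.028],c))
v=min(max(v,70),330);print(u-80,v-65)
cv2.imwrite("pics/w1c.png",cv2.resize(p[v-65:v+65,u-80:u+80],None,fx=5,fy=4.6,interpolation=cv2.INTER_CUBIC))
E
```

```text
time: 1.5
ee_pos: [0.4926, 0.1071, 0.1998]
eef_rot: [0.419, 0.57, -0.419, 0.569]
ft_force: [-0.3, 1.3, -0.6]
width: 0.0867
(np.float64(316.94187982875565), np.float64(186.3110553652492)) (np.float64(316.9035641836318), np.float64(193.14461516797377))
236 121
```

View pics/w1c.png

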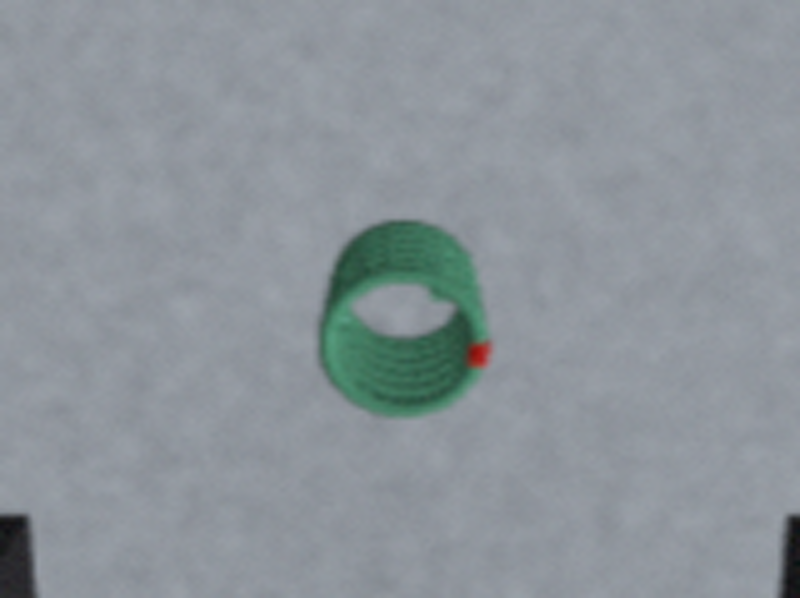

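The crop shows the spring's top ring centred at crop pixel (405,345) and the red dab at (479,354). The tang shows at about (440,293), under the dab.

```bash
python3 - <<'E'
from h import *
import pickle;c=pickle.load(open("pics/w1.pkl","rb"))
f=lambda x,y:(236+x/5,121+y/4.6)
a=at_z("wrist",*f(405,345),.056,c);b=at_z("wrist",*f(479,354),.056,c)
b0=at_z("wrist",*f(403,293),.002,c)
print(a,b0,"tang yaw",np.arctan2(*(b-a)[[1,0]]),np.linalg.norm(b-a))
print("tri top",tri([ray("top",228.0+195/6+8,206+147/6),ray("wrist",*f(405,345),c)]))
d=np.load("pics/w1.npy");u,v=map(int,f(479,352));print(d[v-1:v+2,u-1:u+2],at_depth("wrist",*f(479,354),d[v,u],c))
t=(a[:2]+[.494,.099])/2
print(delta([*a[:2],.025]),r.read_state()["ee_pos"])
E
```

```text
[0.49502364 0.09606238 0.056     ] [0.495003   0.09427086 0.002     ] tang yaw 0.16626177052872784 0.015667799020568494
tri top [0.49393553 0.09600565 0.05580718]
[[0.31990966 0.31966537 0.31944105]
 [0.32039043 0.3178474  0.31875008]
 [0.32110986 0.31901702 0.31938937]] [0.51002171 0.0995633  0.05929253]
[ 0.69906167 -0.00355202  0.05123669] [0.49214961 0.10850951 0.1997702 ]
```

```bash
python3 -m pendant '0.2 -0.004 0.051 0 0 0;0.44 -0.004 0.051 0 0 0;0.44 -0.004 0.051 0 0 0;0.44 -0.004 0.051 0 0 0;0.44 -0.004 0.051 0 0 0' 
python3 - <<'E'
from h import *
print(delta([.4945,.0965,.025]),r.read_state()["ee_pos"])
E
```

```text
time: 2.05
ee_pos: [0.4962, 0.0959, 0.0919]
eef_rot: [0.42, 0.569, -0.418, 0.57]
ft_force: [0.2, -0.2, 0.6]
width: 0.0872
[ 0.26777295 -0.00635984 -0.00438892] [0.49621612 0.09585823 0.09194604]
```

```bash
python3 -m pendant '0.13 -0.006 -0.004 0 0 0;0.26 -0.006 -0.004 0 0 0;0.26 -0.006 -0.004 0 0 0;0.26 -0.006 -0.004 0 0 0;0.26 -0.006 -0.004 0 0 0' 1 30
python3 -m pendant '0 0 0 0 0 0;0 0 0 0 0 0;0 0 0 0 0 0;0 0 0 0 0 0;0 0 0 0 0 0;0 0 0 0 0 0;0 0 0 0 0 0;0 0 0 0 0 0' -1 35
python3 -m pendant '0 0 0 0 0 0;0 0 0 0 0 0;0 0 0 0 0 0'
```

```text
time: 2.55
ee_pos: [0.4952, 0.0955, 0.0275]
eef_rot: [0.421, 0.569, -0.418, 0.57]
ft_force: [-0.1, 0.1, -0.5]
width: 0.0873
time: 3.35
ee_pos: [0.4936, 0.0948, 0.025]
eef_rot: [0.42, 0.569, -0.42, 0.569]
ft_force: [0.7, -0.9, 0.2]
width: 0.0343
time: 3.65
ee_pos: [0.4936, 0.0948, 0.0251]
eef_rot: [0.42, 0.569, -0.42, 0.569]
ft_force: [-0.1, 0.9, -0.7]
width: 0.0341
```

```bash
python3 -m pendant '-0.05 0 0 0 0 0;-0.2 0 0 0 0 0;-0.4 0 0 0 0 0;-0.58 0.03 0.2 0 0 0;-0.58 0.06 0.4 0 0 0;-0.58 0.09 0.6 0 0 0;-0.58 0.12 0.8 0 0 0;-0.58 0.12 0.95 0 0 0'
python3 -m pendant '0 0 0.15 0 0 0;0 0 0.21 0 0 0;0 0 0.21 0 0 0;0 0 0.21 0 0 0;0 0 0.21 0 0 0'
python3 - <<'E'
from h import *
p,d=vision.camera("wrist");cv2.imwrite("pics/w2.png",p);np.save("pics/w2.npy",d)
c=vision.get_calibration("wrist");import pickle;pickle.dump(c,open("pics/w2.pkl","wb"))
print(proj("wrist",[.59,-.117,.07],c),r.read_state())
E
```

```text
time: 4.45
ee_pos: [0.5922, -0.1215, 0.1712]
eef_rot: [0.42, 0.569, -0.419, 0.57]
ft_force: [0.3, 0.1, -0.0]
width: 0.0341
time: 4.95
ee_pos: [0.6069, -0.1681, 0.1702]
eef_rot: [0.419, 0.57, -0.419, 0.569]
ft_force: [0.8, 0.3, -1.1]
width: 0.0339
(np.float64(316.86033505550836), np.float64(135.48477944091908)) {'time': 5.0, 'joint_positions': array([-0.23916895,  0.41080208,  0.57343878,  1.54440171, -0.23121641,
        1.2547489 ,  0.67116764]), 'joint_vel': array([ 0.00232679,  0.00125665,  0.00464822, -0.00074487, -0.00087557,
       -0.00394439,  0.00378199]), 'joint_torque': array([ 5.52984662e-01, -5.84455955e+01,  9.87629324e+00, -3.72305417e+01,
        6.10867384e-03,  8.35498399e-02, -1.73161738e-02]), 'ee_pos': array([ 0.60691474, -0.16818657,  0.1702186 ]), 'eef_rot': array([ 0.41927725,  0.569889  , -0.41855047,  0.56942833]), 'ft_force': array([ 0.54519192,  0.74683076, -0.57689971]), 'torque': array([-0.10053002,  0.03272203, -0.00109481]), 'width': 0.03423739122987878}
```

View pics/w2.png

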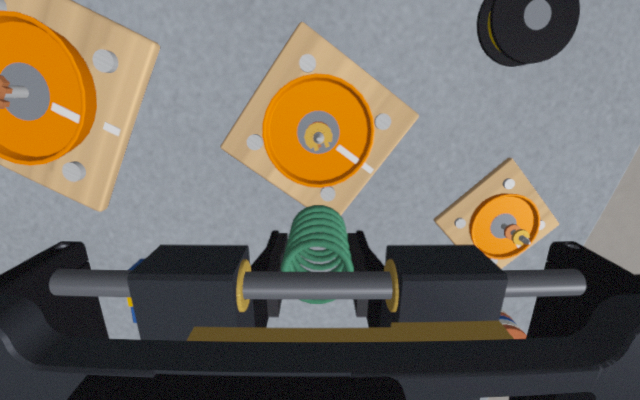

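The spring hangs in the jaws at about (318,250). The target hub is at (318,133), seen almost from above. I'll enlarge both.

```bash
python3 - <<'E'
import cv2,numpy as np
p=cv2.imread("pics/w2.png")
a=cv2.resize(p[105:165,288:348],(600,600),interpolation=cv2.INTER_CUBIC)
b=cv2.resize(p[195:315,283:353][:,15:55],(200,600),interpolation=cv2.INTER_CUBIC)
cv2.imwrite("pics/w2c.png",a)
E
```

```text
(no output)
```

View pics/w2c.png

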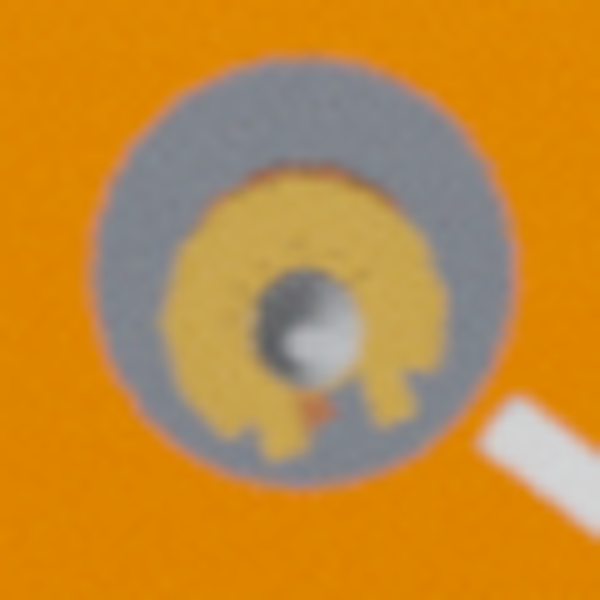

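The enlarged crop shows the brass collar centred at about (304,320), with its notch opening down and slightly right, about (325,395) to (347,440). Copper is visible only in the left part of the notch, so the lower notch is turned further towards the index mark. The floor disc is centred at (305,272).

```bash
python3 - <<'E'
from h import *
import pickle;c=pickle.load(open("pics/w2.pkl","rb"))
f=lambda x,y:(288+(x+.5)/10-.5,105+(y+.5)/10-.5)
W=lambda x,y,z:at_z("wrist",*f(x,y),z,c)
fl=W(304,271,.024);co=W(304,318,.070);tip=W(312,335,.088)
print("floor",fl,"collar",co,"tip",tip)
for n,a,b,z in[("idx",(500,440),(575,510),.024),("upL",(290,395),(310,450),.07),("upR",(360,370),(385,425),.07),("upmid",(304,318),(346,432),.07),("coppertop",(295,400),(333,420),.05)]:
    d=W(*b,z)-W(*a,z);print(n,np.arctan2(d[1],d[0]))
i=W(545,475,.024)-fl;print("idx from centre",np.arctan2(i[1],i[0]),np.linalg.norm(i))
e=W(334,415,.05)-fl;print("lower wall pt",np.arctan2(e[1],e[0]),np.linalg.norm(e))
# index line outer on full picture: board mark end (372,171), dish mark ends (340,149),(357,162)
q=at_z("wrist",369,168,.012,c)-fl;print("idx board",np.arctan2(q[1],q[0]))
# from the top camera
g=lambda x,y:(325+(x-396)/6,165+y/6)
F=at_z("top",*g(592,143),.024);I=at_z("top",*g(624,45),.024);print("top floor",F,"idx",np.arctan2(*(I-F)[[1,0]]))
print("collar tri",tri([ray("top",*g(598,128)),ray("wrist",*f(304,318),c)]))
# spring in the grip: top ring guess
s=r.read_state();print(s["ee_pos"], proj("wrist",s["ee_pos"]+[0,0,.031],c),proj("wrist",s["ee_pos"]-[0,0,.025],c))
p=cv2.imread("pics/w2.png");cv2.imwrite("pics/sp.png",cv2.resize(p[200:310,270:366],None,fx=5,fy=5,interpolation=cv2.INTER_CUBIC))
E
```

```text
floor [ 0.59116112 -0.11718807  0.024     ] collar [ 0.59110081 -0.11741859  0.07      ] tip [ 0.59154147 -0.11686629  0.088     ]
idx -0.43889760773322267
upL -0.9187629017168456
upR -0.8346233109197274
upmid -0.9113041841296546
coppertop -0.18051115204316587
idx from centre -0.391905896162476 0.03177314241401813
lower wall pt -1.0270034171231213 0.02835007175776683
idx board -0.3192525878989294
top floor [ 0.59143115 -0.1165657   0.024     ] idx -0.34364275489677254
collar tri [ 0.59128105 -0.11737905  0.06068213]
[ 0.60691474 -0.16818657  0.1702186 ] (np.float64(318.5758942176798), np.float64(272.66843852116983)) (np.float64(318.1828296319983), np.float64(228.60431568423934))
```

View pics/sp.png

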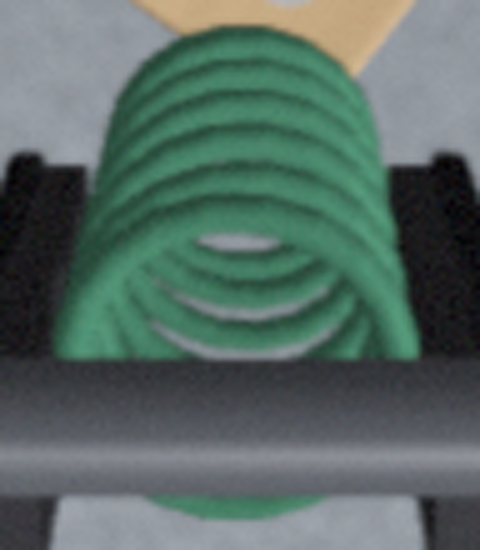

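The spring is well centred in the grip, the hub axis is at (0.5912, -0.1172), and the index yaw is about -0.34. I estimate the upper notch yaw at about -0.90 and the lower at about -0.75. I'll move over the spindle and turn the tang from +0.17 to -0.90.

```bash
python3 -m pendant '0 -0.003 -0.1 0.1 0 0;0 -0.003 -0.21 0.2 0 0;0 -0.003 -0.21 0.3 0 0;0 -0.003 -0.21 0.4 0 0;0 -0.003 -0.21 0.5 0 0;0 -0.003 -0.21 0.6 0 0;0 -0.003 -0.21 0.7 0 0;0 -0.003 -0.21 0.711 0 0'
python3 -m pendant '0 0 0 0 0 0;0 0 0 0 0 0;0 0 0 0 0 0'
python3 - <<'E'
from h import *
s=r.read_state();Q=R.from_quat(s["eef_rot"]).as_matrix();print(delta([.5907,-.1181,.125]),Q.round(3),np.arctan2(Q[1,1],Q[0,1]),s["joint_positions"],s["ft_force"])
p,d=vision.camera("wrist");cv2.imwrite("pics/w3.png",p);cv2.imwrite("pics/w3c.png",cv2.resize(p[150:320,218:418],None,fx=4,fy=3.5,interpolation=cv2.INTER_CUBIC))
t,_=vision.camera("top");cv2.imwrite("pics/t3.png",t)
E
```

```text
time: 5.8
ee_pos: [0.5905, -0.119, 0.1701]
eef_rot: [0.651, 0.277, -0.651, 0.276]
ft_force: [-1.0, -0.7, -0.6]
width: 0.0343
time: 6.1
ee_pos: [0.5905, -0.1203, 0.1701]
eef_rot: [0.65, 0.278, -0.65, 0.277]
ft_force: [0.2, 0.5, -0.8]
width: 0.0341
[ 0.18035053 -0.00555386 -0.00671467] [[ 0.     0.722 -0.692]
 [ 0.    -0.692 -0.722]
 [-1.    -0.    -0.   ]] -0.7641964290008351 [-0.47080966  0.38235512  0.75720687  1.62758561 -0.2746536   1.2415158
 -0.42424113] [ 0.22576033  0.52970607 -0.76552826]
```

View pics/w3c.png

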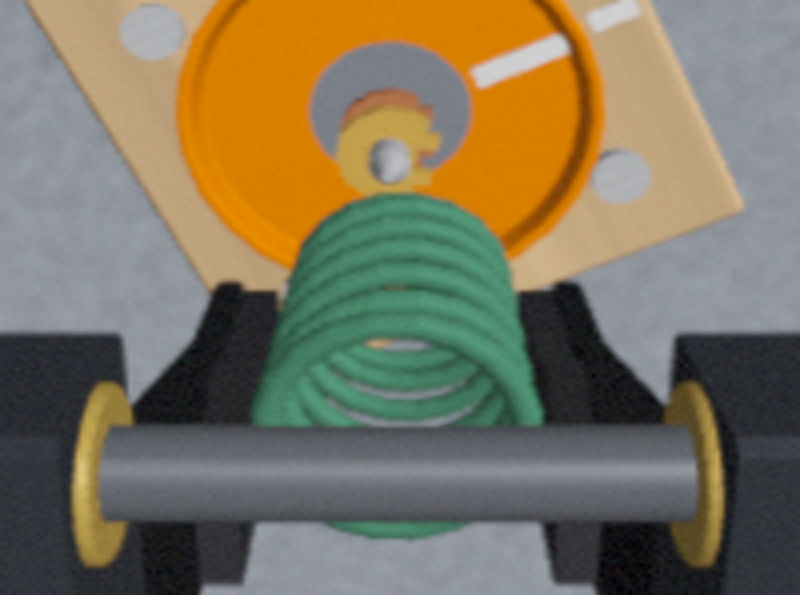

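The spring is above and just behind the spindle in this view. The upper notch points right, at about (435,155) from the collar centre at (388,155), which agrees with the planned tang direction. I'll descend in small steps while watching the force.

```bash
python3 -m pendant '0.06 -0.0055 -0.0067 0 0 0;0.12 -0.0055 -0.0067 0 0 0;0.17 -0.0055 -0.0067 0 0 0;0.17 -0.0055 -0.0067 0 0 0;0.17 -0.0055 -0.0067 0 0 0;0.17 -0.0055 -0.0067 0 0 0'
python3 - <<'E'
from h import *
s=r.read_state();print(delta([.5907,-.1181,.1]),s["ft_force"])
E
```

```text
time: 6.8
ee_pos: [0.591, -0.1185, 0.128]
eef_rot: [0.651, 0.277, -0.651, 0.277]
ft_force: [0.7, 0.5, -0.1]
width: 0.0343
[ 0.11185159 -0.00212823 -0.00016013] [ 0.66671693  0.45440422 -0.08179278]
```

Now down to TCP 0.100, which threads the spindle tip and leaves the tang about 5 mm above the upper collar.

```bash
python3 -m pendant '0.03 -0.001 0 0 0 0;0.06 -0.001 0 0 0 0;0.09 -0.001 0 0 0 0;0.11 -0.001 0 0 0 0;0.11 -0.001 0 0 0 0'
python3 -m pendant '0.008 0 0 0 0 0;0.016 0 0 0 0 0;0.024 0 0 0 0 0;0.024 0 0 0 0 0'
python3 - <<'E'
from h import *
s=r.read_state();print(delta([.5907,-.1181,.09]),s["ft_force"])
p,d=vision.camera("wrist");t,_=vision.camera("scene");cv2.imwrite("pics/w4.png",np.hstack([cv2.resize(p[150:320,238:398],(400,425),interpolation=cv2.INTER_CUBIC),cv2.resize(t[190:275,246:326],(400,425),interpolation=cv2.INTER_CUBIC)]))
E
```

```text
time: 7.3
ee_pos: [0.59, -0.118, 0.099]
eef_rot: [-0.65, -0.277, 0.651, -0.277]
ft_force: [0.2, 0.1, -1.6]
width: 0.0342
time: 7.7
ee_pos: [0.5905, -0.1181, 0.0938]
eef_rot: [-0.651, -0.277, 0.651, -0.277]
ft_force: [0.3, -0.3, -0.7]
width: 0.0346
[ 0.01522717  0.00071338 -0.0006184 ] [ 0.25440202 -0.25605766 -0.67803738]
```

View pics/w4.png

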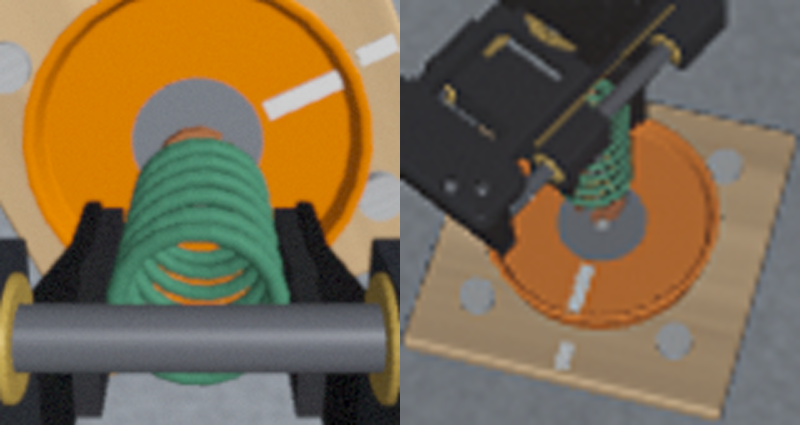

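The spring is threaded over the spindle, its bottom is near the collar, and there is no contact force yet. Continuing in 1 mm steps.

```bash
python3 -m pendant '0.004 0 0 0 0 0;0.008 0 0 0 0 0;0.012 0 0 0 0 0;0.012 0 0 0 0 0;0.012 0 0 0 0 0'; python3 -m pendant '0.004 0 0 0 0 0;0.008 0 0 0 0 0;0.008 0 0 0 0 0;0.008 0 0 0 0 0'
```

```text
time: 8.3
ee_pos: [0.5905, -0.1181, 0.091]
eef_rot: [-0.651, -0.277, 0.651, -0.277]
ft_force: [-0.9, 0.3, -0.7]
width: 0.0341
time: 8.7
ee_pos: [0.5905, -0.1181, 0.089]
eef_rot: [-0.651, -0.277, 0.651, -0.277]
ft_force: [-0.1, -0.0, -1.1]
width: 0.0343
```

There is no force 6 mm below the collar's top face, so the tang is in the upper notch. Continuing through.

```bash
python3 -m pendant '0.004 0 0 0 0 0;0.008 0 0 0 0 0;0.012 0 0 0 0 0;0.012 0 0 0 0 0;0.012 0 0 0 0 0'; python3 -m pendant '0.004 0 0 0 0 0;0.008 0 0 0 0 0;0.012 0 0 0 0 0;0.018 0 0 0 0 0;0.018 0 0 0 0 0;0.018 0 0 0 0 0'
python3 -c "
from h import *
s=r.read_state();print(s['ft_force'],s['torque'],delta([.5907,-.1181,.08]))"
```

```text
time: 9.2
ee_pos: [0.5906, -0.1181, 0.086]
eef_rot: [0.651, 0.277, -0.651, 0.277]
ft_force: [-0.2, -0.0, 0.0]
width: 0.0341
time: 9.8
ee_pos: [0.5906, -0.1181, 0.0815]
eef_rot: [-0.651, -0.277, 0.651, -0.277]
ft_force: [-0.6, 0.6, -0.8]
width: 0.0343
[-0.57066731  0.56351417 -0.75649883] [-0.08932376  0.10225636 -0.0019625 ] [ 0.00585754  0.0003743  -0.00039438]
```

Through the upper collar without force. Now turning the tang to about -0.75 and going down to the lower collar.

```bash
python3 -m pendant '0 0 0 -0.05 0 0;0 0 0 -0.1 0 0;0.008 0 0 -0.1 0 0;0.016 0 0 -0.1 0 0;0.016 0 0 -0.1 0 0'; python3 -m pendant '0.004 0 0 0 0 0;0.008 0 0 0 0 0;0.012 0 0 0 0 0;0.012 0 0 0 0 0;0.012 0 0 0 0 0;0.012 0 0 0 0 0'
```

```text
time: 10.3
ee_pos: [0.5903, -0.1181, 0.0771]
eef_rot: [-0.628, -0.324, 0.629, -0.324]
ft_force: [-0.0, -0.2, -1.0]
width: 0.0342
time: 10.9
ee_pos: [0.5906, -0.1181, 0.0746]
eef_rot: [0.628, 0.325, -0.628, 0.325]
ft_force: [-0.4, -0.3, -0.8]
width: 0.0343
```

```bash
python3 -m pendant '0.004 0 0 0 0 0;0.008 0 0 0 0 0;0.008 0 0 0 0 0;0.008 0 0 0 0 0;0.008 0 0 0 0 0'
```

```text
time: 11.4
ee_pos: [0.5906, -0.118, 0.0725]
eef_rot: [0.628, 0.325, -0.628, 0.325]
ft_force: [1.5, -0.1, -1.1]
width: 0.0341
```

```bash
python3 -m pendant '0.004 0 0 0 0 0;0.008 0 0 0 0 0;0.008 0 0 0 0 0;0.008 0 0 0 0 0'; python3 -m pendant '0.004 0 0 0 0 0;0.008 0 0 0 0 0;0.008 0 0 0 0 0;0.008 0 0 0 0 0'
```

```text
time: 11.8
ee_pos: [0.5906, -0.118, 0.0705]
eef_rot: [0.628, 0.325, -0.628, 0.325]
ft_force: [2.3, 1.1, -0.4]
width: 0.034
time: 12.2
ee_pos: [0.5906, -0.1181, 0.0685]
eef_rot: [0.628, 0.325, -0.628, 0.325]
ft_force: [2.4, 2.0, 0.0]
width: 0.0347
```

The tang is in the lower notch with a light sideways force of about 3 N towards positive yaw. I'll turn slightly that way to relieve it.

```bash
python3 -m pendant '0 0 0 -0.02 0 0;0 0 0 -0.04 0 0;0 0 0 -0.04 0 0;0 0 0 -0.04 0 0'; python3 -m pendant '0.004 0 0 0 0 0;0.008 0 0 0 0 0;0.012 0 0 0 0 0;0.012 0 0 0 0 0;0.012 0 0 0 0 0'
```

```text
time: 12.6
ee_pos: [0.5904, -0.1182, 0.0684]
eef_rot: [-0.618, -0.343, 0.618, -0.343]
ft_force: [0.1, 0.9, -0.9]
width: 0.0341
time: 13.1
ee_pos: [0.5904, -0.1182, 0.0654]
eef_rot: [-0.618, -0.343, 0.618, -0.343]
ft_force: [0.2, -0.1, -1.0]
width: 0.034
```

Relieved, and through the lower collar. Going down to just above the floor (expected at TCP 0.049).

```bash
python3 -m pendant '0.008 0 0 0 0 0;0.016 0 0 0 0 0;0.024 0 0 0 0 0;0.032 0 0 0 0 0;0.04 0 0 0 0 0;0.048 0 0 0 0 0;0.056 0 0 0 0 0;0.056 0 0 0 0 0'; python3 -m pendant '0.003 0 0 0 0 0;0.006 0 0 0 0 0;0.006 0 0 0 0 0;0.006 0 0 0 0 0'
```

```text
time: 13.9
ee_pos: [0.5904, -0.1181, 0.0512]
eef_rot: [-0.618, -0.344, 0.618, -0.343]
ft_force: [0.8, 0.1, -0.6]
width: 0.0344
time: 14.3
ee_pos: [0.5906, -0.1181, 0.0501]
eef_rot: [0.618, 0.343, -0.618, 0.343]
ft_force: [0.1, 0.2, -1.8]
width: 0.0341
```

```bash
python3 -m pendant '0.003 0 0 0 0 0;0.003 0 0 0 0 0;0.003 0 0 0 0 0;0.003 0 0 0 0 0'; python3 -m pendant '0.002 0 0 0 0 0;0.002 0 0 0 0 0;0.002 0 0 0 0 0'
```

```text
time: 14.7
ee_pos: [0.5906, -0.1181, 0.0493]
eef_rot: [0.618, 0.343, -0.618, 0.343]
ft_force: [-0.3, -0.7, -1.0]
width: 0.0339
time: 15.0
ee_pos: [0.5907, -0.1182, 0.049]
eef_rot: [0.618, 0.343, -0.618, 0.343]
ft_force: [-0.8, -0.1, 3.7]
width: 0.0341
```

Floor contact at TCP 0.049, exactly where expected. Releasing and retreating.

```bash
python3 -m pendant '0 0 0 0 0 0;0 0 0 0 0 0;0 0 0 0 0 0;0 0 0 0 0 0;0 0 0 0 0 0;0 0 0 0 0 0' 0.6
python3 -m pendant '-0.05 0 0 0 0 0;-0.12 0 0 0 0 0;-0.2 0 0 0 0 0;-0.3 0 0 0 0 0;-0.4 0 0 0 0 0;-0.5 0 0 0 0 0;-0.5 0 0.1 0 0 0;-0.5 0 0.2 0 0 0'
python3 - <<'E'
from h import *
p,d=vision.camera("wrist");t,_=vision.camera("scene")
u,v=map(int,proj("wrist",[.5912,-.1172,.06]));print(u,v,r.read_state()["ft_force"])
v=max(v,50)
cv2.imwrite("pics/w5.png",np.hstack([cv2.resize(p[v-50:v+50,u-50:u+50],(400,400),interpolation=cv2.INTER_CUBIC),cv2.resize(t[195:275,246:326],(400,400),interpolation=cv2.INTER_CUBIC)]))
E
```

```text
time: 15.6
ee_pos: [0.5905, -0.1181, 0.0487]
eef_rot: [0.618, 0.343, -0.618, 0.343]
ft_force: [-0.6, 0.8, 0.6]
width: 0.068
time: 16.4
ee_pos: [0.5646, -0.1608, 0.1755]
eef_rot: [0.619, 0.343, -0.617, 0.344]
ft_force: [-0.3, -0.9, -0.4]
width: 0.0695
315 131 [-0.6711504  -0.21630683 -0.65182555]
```

View pics/w5.png

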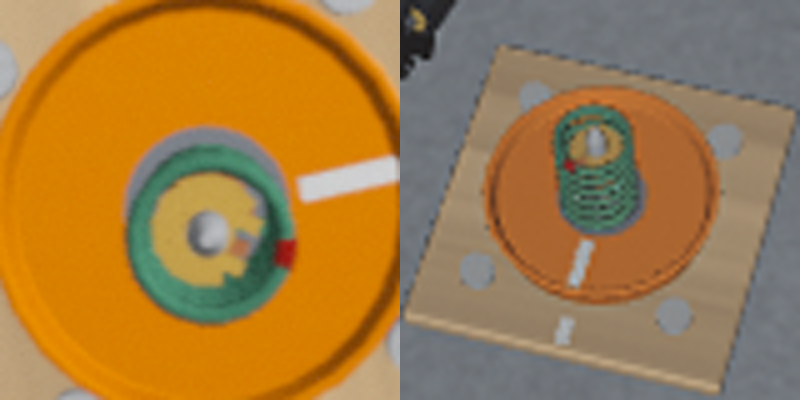

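The spring stands upright around the spindle and both collars. Its bottom coil is on the grey floor disc, and the dab is at (285,253) in the left crop. I'll check the top coil's height by depth, then hand in.

```bash
python3 - <<'E'
from h import *
p,d=vision.camera("wrist");u,v=315-50+285/4,131-50+253/4
print(at_depth("wrist",u,v,np.median(d[int(v)-1:int(v)+2,int(u)-1:int(u)+2])))
h=[at_depth("wrist",x,y,d[y,x])[2] for y in range(115,165) for x in range(290,345) if p[y,x,1]>p[y,x,2]*1.4 and d[y,x]>0]
print(np.percentile(h,[50,90,98]))
close_job()
E
```

```text
[ 0.60223583 -0.13149611  0.0799814 ]
[0.08048402 0.08171439 0.08238905]
the job is handed in; nothing more can be done
```

The spring is threaded over the spindle and stands upright on the dish floor. It is released, and I handed the job in at about 16.5 s.

- **Threading:** I turned the tang to match the upper notch as seen in the wrist picture, and it slipped through without snagging. The lower notch gave a light sideways force of about 3 N, which a small twist relieved.
- **Seating:** the spring touched the floor at the expected height, with about 4 N.
- **Last checks:** after letting go, the pictures show the spring upright around both collars with the gripper clear. By depth, its top coil is 80 to 82 mm above the table, against 80 mm when fully home.
- **Disagreements:** the gripper read 34 mm on the 36 mm spring. The index mark's angle came out between -0.29 and -0.44 rad in different views. Neither affected the result.
- **Bystanders:** the arm never came near the brush, spool or carton. I did not re-measure them at the end.

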